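# Cull the slim flask, then press a round flask into the grinder's sprung ring and hold it

### The arm

A 6-joint arm with a two-finger parallel gripper is mounted at the origin on the work surface. World frame = base frame: x ahead of the robot, y to its left, z up, the work surface at z = 0. Lengths are in m, angles in rad, forces in N, time in s.
With the tool pointing down it reaches from about 0.4 to 0.925 m from the base axis. Payload 3.4 kg.
Tool frame: the origin (TCP) lies at the very end of the fingers, on their centre line; the grasp point (between the pads) lies 19 mm behind it; z points along the fingers, y is the line along which they close (so a half turn about z gives the same grasp; the last joint's range is limited). The gripper opens to 85 mm and grips with 20 to 120 N. Pads are 22 mm wide; open, the fingers measure 114 mm over their backs; the gripper's body (76 mm by 85 mm) begins 54 mm behind the grasp point. The pads swing forward as they close: fully open they stand 13 mm farther back than shut.
Start: joints at [-1.228, 0.307, 1.506, -0, 1.328, -0.073], TCP at [0.232, -0.526, 0.231] pointing down, gripper open.
Joint ranges: [-3.12, 3.12], [-1.05, 2.28], [0.14, 2.33], [-1.42, 4.57], [0.1, 2.73], [-2.68, 2.68]. Speed limits (rad/s): [2.57, 2.57, 3.14, 3.14, 3.14, 3.14].

### API

Orientations are given as a unit quaternion [w, x, y, z].
In Python, from plant import r gives the robot as it stands.
- The arm moves only by the shell command python3 -m crank 'ROWS' [FORCE]. ROWS is a JSON object of lists of equal length, an entry for each row: "grip": the finger opening in cm, from 0 to 8.54; "delta_pos": the shift along the tool's x, y, z in cm, a list of three; "dr": the turn, a rotation vector about the tool's x, y, z in degrees, a list of three. A call has 1 to 20 rows; each row shifts and turns the commanded pose from where the row before left it, along the tool's axes as they then stand; what a row does not reach is not made up. A row lasts 1/12 s, in which the tool goes at most 41.7 mm and 7.16 degrees, less where a joint would pass 70% of its speed; a pose out of reach is approached as far as the arm can. A call is refused whole if a number of a shift passes 4.17 or a number of a turn 7.16, either way. A call with a gripper value outside its range is refused whole. The fingers move at their own pace and stop on an object; FORCE is the grip in N (left out, the last holds). Time passes only in rows, so rows that do not move let the fingers close. It gives the time, the measured TCP pose, the force, the opening and the grip force at its end, in the units of the state.
- r.observe(): the state, without advancing time (a new reading comes with each control period).
- r.get_image(name): name is "side" or "top"; returns a dict with "image" (400x640x3 uint8, red, green, blue), "z_map" (400x640 float32, m along the optical axis (not along the pixel's ray), 0 where there is no reading), "intrinsics" (3x3 intrinsics, pixels), "rvec" (rotation vector, rad) and "tvec" (3), from world to camera coordinates, as OpenCV has them. Camera axes: x right, y down, z forward; pixel columns grow to the right and rows downward; lengths in m; the calibration is good to about 2 mm. A picture is of the moment at which its call begins.
- r.close_job(): hands the job in; it is judged then, once.
The state is a dict: "time": time; "joint_pos": joint angles; "qd": joint speeds; "joint_torque": joint torques, N m; "position": TCP position; "ee_rot": TCP orientation; "wrist_force": force on the tool from outside, world axes, zero at the start; "moment": the same for the moment, N m; "grip_width": opening from 0.0 (shut) to 1.0 (fully open); "gripper_force": force on a finger pad.
Only numpy, scipy, OpenCV 4.12 (cv2) and the standard library are available. Lean on these libraries where they do the work, as an engineer would, in place of code of your own. Each camera call takes 0.05 s, during which the arm holds its last target. There are 200 camera calls.

### The job

One of the four steel flasks is wrong: its slim body would drop through the grinder's sprung ring, so first stand it upright in the small open cardboard carton and let go. Then take any one of the round-bellied flasks, set it upright in the ring and push it down until the ring is level with the rim of the housing; finish while still holding it pressed down, not touching the grinder itself. Leave the other two round flasks standing in the tray and the mug, jar and spatula where they are.

Things in the scene. Friction and masses are not known exactly. Their poses are not given: they have to be found in the camera images.
- flask_1: round-bellied steel flask (three alike), about 0.25 kg: ball belly 68 mm in diameter, widest 30 mm up; flat foot 32 mm in diameter; straight neck 28 mm in diameter from 62 mm up to the top at 120 mm (last 15 mm: fixed black stopper of the same diameter). Origin at the centre of the foot's underside, z up. Stands upright in any of the tray's four places.
- flask_2: round-bellied steel flask (three alike), about 0.25 kg: ball belly 68 mm in diameter, widest 30 mm up; flat foot 32 mm in diameter; straight neck 28 mm in diameter from 62 mm up to the top at 120 mm (last 15 mm: fixed black stopper of the same diameter). Origin at the centre of the foot's underside, z up. Stands upright in any of the tray's four places.
- flask_3: round-bellied steel flask (three alike), about 0.25 kg: ball belly 68 mm in diameter, widest 30 mm up; flat foot 32 mm in diameter; straight neck 28 mm in diameter from 62 mm up to the top at 120 mm (last 15 mm: fixed black stopper of the same diameter). Origin at the centre of the foot's underside, z up. Stands upright in any of the tray's four places.
- slim_flask: the odd flask: same steel, height (120 mm), foot (32 mm), neck (28 mm in diameter from 62 mm up) and stopper, about 0.25 kg, but with a slim cylindrical body only 46 mm in diameter. Origin at the centre of the underside of its foot, z up. Stands upright in the tray, in any of its four places.
- tray: shallow fixed steel tray, 240 x 240 mm, rim 14 mm high, walls and floor 4 mm thick; the flasks stand in it in a 2 x 2 pattern 110 mm apart. Origin at the centre of its underside, on the work surface.
- grinder: press-to-run grinder: fixed white round housing 130 mm in diameter, rim 60 mm above the work surface, open well inside (floor 20 mm up), with the sprung steel ring standing out of its mouth. Origin at the centre of its underside. It and the carton may swap places.
- collar_top (a point): centre of the sprung ring's upper face: ring 100 mm outside, hole 52 mm, 12 mm thick. Upper face 80 mm above the work surface when up, 60 mm (level with the housing rim) when fully down. A round flask set in it rests on its belly with its foot about 8 mm below this point, touching nothing else.
- collar (a joint): how far the ring is pressed down, m: 0 up, 0.020 fully down on its stop. Spring: about 5 N to start moving, about 13 N when fully down; a flask's own weight does not move it. It springs back if let go.
- carton_in (a point): centre of the inner floor of the fixed open cardboard carton, 160 x 140 mm outside, walls 4 mm thick and 50 mm high; this floor is about 4 mm above the work surface. x runs along the 160 mm side.
- mug: white ceramic mug, 76 mm in diameter, 85 mm high, bystander. Origin at the centre of its underside.
- jar: closed glass jar, 56 mm in diameter, 90 mm high, bystander. Origin at the centre of its underside.
- spatula: kitchen spatula lying on the work surface, bystander. Origin under its middle.

How it is judged:
By the outcome, as a careful person would: the job done as asked, in the order asked, and still so for the second after the job is handed in, while the arm keeps its last pose, push and grip.
It also fails if it takes over 61 s, if anything falls off the work surface, if the arm or the gripper's body presses on something with over 40 N, if the wrist force passes 120 N, or if a joint passes its speed limit or range.

## Working session

There is one attempt and no reset: what is moved stays moved. The work goes in short steps, Python scripts to look and compute and a shell command to move; the robot and the scene stay as the last step left them, time stands still between calls to the robot, and variables do not carry over. Pictures are saved under pics/ and viewed, at most 10 in all, crops included, and the job is handed in when it is done.

```bash
mkdir -p pics; ls
python3 - <<'E'
from plant import r
import cv2,numpy as np
for n in("top","side"):
    d=r.get_image(n); cv2.imwrite(f"pics/{n}0.png",d["image"][:,:,::-1]); np.savez(f"{n}0.npz",**d)
    R=cv2.Rodrigues(np.array(d["rvec"],float))[0]; print(n,-R.T@np.ravel(d["tvec"]),R[2],d["intrinsics"])
print(r.observe())
E
```

```text
pics
top [ 0.50777433 -0.00819583  1.34436986] [ 0.08776609 -0.00521685 -0.99612745] [[466.78148852   0.         323.82116403]
 [  0.         466.78148852 197.1482178 ]
 [  0.           0.           1.        ]]
side [ 0.39412496 -0.6693557   0.79216949] [ 0.20594733  0.67287586 -0.71050952] [[432.19664117   0.         314.66161342]
 [  0.         432.19664117 194.77912367]
 [  0.           0.           1.        ]]
{'time': 0.1, 'joint_pos': array([-1.22846463e+00,  3.07477229e-01,  1.50752393e+00,  3.95962925e-05,
        1.32839341e+00, -7.35010355e-02]), 'qd': array([ 0.00121455, -0.00325557, -0.00397032, -0.00068671,  0.0017006 ,
        0.00106517]), 'joint_torque': array([-5.08197245e-04, -4.58530498e+01, -2.52606529e+01, -2.36028118e-04,
        5.57507970e-03, -1.47116521e-05]), 'position': array([ 0.23205628, -0.52542455,  0.23049225]), 'ee_rot': array([-8.95408649e-04,  9.78463732e-01,  2.06416842e-01, -1.01696837e-04]), 'wrist_force': array([-0.14384615, -0.70736429, -0.0842831 ]), 'moment': array([0.00165803, 0.03924014, 0.01518065]), 'gripper_force': 0.0, 'grip_width': 1.0001059433427077}
```

View pics/top0.png

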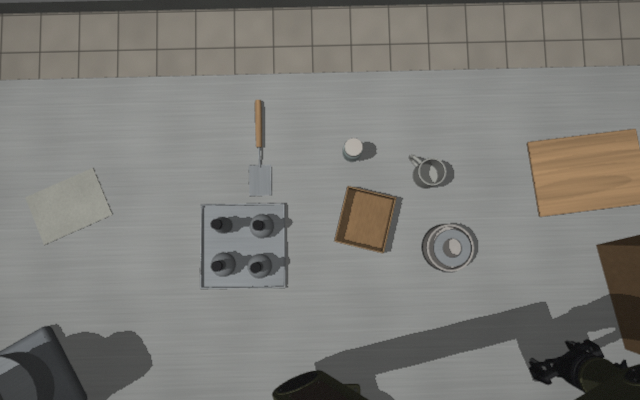

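View pics/side0.png

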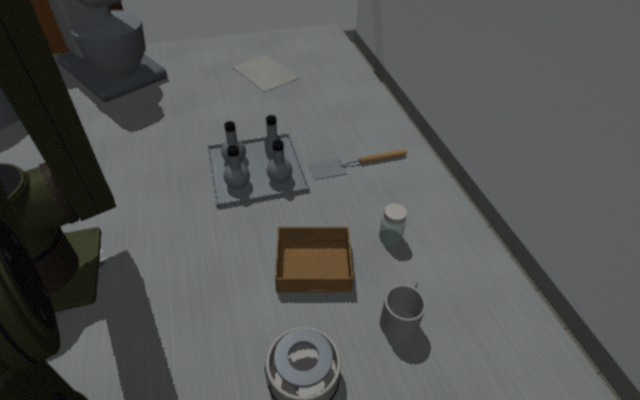

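The top view shows the tray at (245,245), with the slim flask in its upper-left place at (220,225). The carton is at (367,219), the grinder at (449,247), the jar at (353,149) and the mug at (432,173). The side view agrees: the slim flask is at (271,130).

```bash
cat > h.py <<'E'
import cv2,numpy as np
def cloud(d):
    R=cv2.Rodrigues(np.array(d["rvec"],float))[0]; z=np.array(d["z_map"]); K=np.array(d["intrinsics"])
    v,u=np.mgrid[:400,:640]; c=np.stack([(u-K[0,2])/K[0,0]*z,(v-K[1,2])/K[1,1]*z,z],-1)
    w=(c-np.ravel(d["tvec"]))@R; w[z<=0]=np.nan; return w
E
python3 - <<'E'
from h import *
np.set_printoptions(precision=4,suppress=True)
for n in("top","side"):
    W=cloud(np.load(f"{n}0.npz")); P=W.reshape(-1,3); P=P[np.isfinite(P[:,0])]
    print(n,"table z",np.median(P[(abs(P[:,2])<.02)&(P[:,0]>.3)&(P[:,0]<.7)],0)[2])
    def blobs(z0,z1,lab):
        m=((W[...,2]>z0)&(W[...,2]<z1)&(W[...,0]>.25)&(abs(W[...,1])<.45)).astype(np.uint8)
        N,L,S,C=cv2.connectedComponentsWithStats(m)
        for i in range(1,N):
            if S[i,4]>15:
                Q=W[L==i]; (cx,cy),rad=cv2.minEnclosingCircle(Q[:,:2].astype(np.float32))
                print(lab,S[i,4],C[i].round(),Q.mean(0),"enc",round(cx,4),round(cy,4),"r",round(rad,4),"rect",cv2.minAreaRect(Q[:,:2].astype(np.float32)) if lab=="cart" else "")
    blobs(.112,.135,"neck"); blobs(.073,.1,"80-90"); blobs(.042,.056,"cart"); blobs(.009,.02,"rim")
E
```

```text
top table z 0.00027165995819711025
neck 103 [216. 224.] [0.5516 0.2695 0.1231] enc 0.5522 0.2703 r 0.0146 rect 
neck 96 [257. 225.] [0.5464 0.1616 0.1235] enc 0.5464 0.1617 r 0.0139 rect 
neck 100 [216. 266.] [0.4427 0.2691 0.1234] enc 0.4427 0.2695 r 0.0141 rect 
neck 101 [255. 268.] [0.4358 0.1686 0.1229] enc 0.4363 0.1693 r 0.0143 rect 
80-90 264 [353. 147.] [ 0.7532 -0.0968  0.0891] enc 0.7546 -0.0971 r 0.0251 rect 
80-90 186 [431. 171.] [ 0.6841 -0.3089  0.082 ] enc 0.6875 -0.3068 r 0.0437 rect 
80-90 21 [222. 225.] [0.549  0.2596 0.0862] enc 0.5513 0.2643 r 0.0122 rect 
80-90 794 [451. 248.] [ 0.4739 -0.3556  0.0793] enc 0.4738 -0.3566 r 0.0508 rect 
80-90 19 [223. 265.] [0.4432 0.2594 0.0853] enc 0.4431 0.2668 r 0.0134 rect 
80-90 16 [260. 265.] [0.4406 0.1597 0.0859] enc 0.4389 0.1644 r 0.0133 rect 
cart 17 [434. 163.] [ 0.7103 -0.3263  0.0505] enc 0.7077 -0.3246 r 0.0181 rect ((0.7102007269859314, -0.32590141892433167), (0.0359058678150177, 0.005587323103100061), 62.46628189086914)
cart 334 [366. 219.] [ 0.5598 -0.1308  0.0488] enc 0.5577 -0.1276 r 0.1054 rect ((0.5576023459
[... 6344 characters left out ...]
24 [314. 288.] [ 0.5423 -0.1955  0.0145] enc 0.5408 -0.1955 r 0.0792 rect 
rim 87 [403. 308.] [ 0.7038 -0.2887  0.0145] enc 0.698 -0.2956 r 0.0278 rect 
rim 111 [395. 334.] [ 0.6648 -0.3344  0.0142] enc 0.6775 -0.3167 r 0.0369 rect 
rim 267 [304. 357.] [ 0.4835 -0.3347  0.019 ] enc 0.4816 -0.334 r 0.0274 rect 
rim 22 [333. 365.] [ 0.5304 -0.3627  0.0192] enc 0.5297 -0.3631 r 0.013 rect 
rim 135 [285. 384.] [ 0.4386 -0.3723  0.019 ] enc 0.442 -0.3681 r 0.0344 rect 
rim 112 [317. 387.] [ 0.4916 -0.3929  0.0191] enc 0.4916 -0.394 r 0.0259 rect 
rim 19 [274. 395.] [ 0.417 -0.384  0.014] enc 0.4172 -0.382 r 0.0125 rect 
rim 16 [330. 397.] [ 0.5097 -0.4124  0.0135] enc 0.5091 -0.4118 r 0.0095 rect
```

```bash
cat >> h.py <<'E'
def legs(pts,per=3.5):
    from plant import r
    from scipy.spatial.transform import Rotation as T
    s=r.observe(); p=np.array(s["position"]); R=T.from_quat(np.array(s["ee_rot"]),scalar_first=True)
    print("t",round(s["time"],2),"p",p.round(4),"tilt/z",R.as_matrix()[:,2].round(4),"F",s["wrist_force"].round(1),"grip",round(s["grip_width"],3),round(s["gripper_force"],1))
    for q in pts:
        d=R.inv().apply(np.array(q)-p)*100; n=int(np.ceil(np.linalg.norm(d)/per)); print("->",q,d.round(2),"rows",n,(d/n).round(3)); p=np.array(q)
E
python3 -c "
from h import *
legs([(.45,-.2,.23),(.552,.2695,.21),(.552,.2695,.078)])"
```

```text
t 0.1 p [ 0.2321 -0.5254  0.2305] tilt/z [-6.0e-04  1.7e-03 -1.0e+00] F [-0.1 -0.7 -0.1] grip 1.0 0.0
-> (0.45, -0.2, 0.23) [ 33.08 -20.97   0.09] rows 12 [ 2.757 -1.747  0.008]
-> (0.552, 0.2695, 0.21) [ 28.3  -38.83   2.07] rows 14 [ 2.021 -2.773  0.148]
-> (0.552, 0.2695, 0.078) [-0.    0.02 13.2 ] rows 4 [-1.0e-03  6.0e-03  3.3e+00]
```

```bash
python3 -m crank '{"grip":[8.5,8.5,8.5,8.5,8.5,8.5,8.5,8.5,8.5,8.5,8.5,8.5,8.5],"delta_pos":[[2.76,-1.75,0],[2.76,-1.75,0],[2.76,-1.75,0],[2.76,-1.75,0],[2.76,-1.75,0],[2.76,-1.75,0],[2.76,-1.75,0],[2.76,-1.75,0],[2.76,-1.75,0],[2.76,-1.75,0],[2.76,-1.75,0],[2.76,-1.75,0],[0,0,0]],"dr":[[0,0,0],[0,0,0],[0,0,0],[0,0,0],[0,0,0],[0,0,0],[0,0,0],[0,0,0],[0,0,0],[0,0,0],[0,0,0],[0,0,0],[0,0,0]]}' 80
python3 -m crank '{"grip":[8.5,8.5,8.5,8.5,8.5,8.5,8.5,8.5,8.5,8.5,8.5,8.5,8.5,8.5,8.5,8.5],"delta_pos":[[2.02,-2.77,0.15],[2.02,-2.77,0.15],[2.02,-2.77,0.15],[2.02,-2.77,0.15],[2.02,-2.77,0.15],[2.02,-2.77,0.15],[2.02,-2.77,0.15],[2.02,-2.77,0.15],[2.02,-2.77,0.15],[2.02,-2.77,0.15],[2.02,-2.77,0.15],[2.02,-2.77,0.15],[2.02,-2.77,0.15],[2.02,-2.77,0.15],[0,0,0],[0,0,0]],"dr":[[0,0,0],[0,0,0],[0,0,0],[0,0,0],[0,0,0],[0,0,0],[0,0,0],[0,0,0],[0,0,0],[0,0,0],[0,0,0],[0,0,0],[0,0,0],[0,0,0],[0,0,0],[0,0,0]]}'
python3 -c "
from h import *
legs([(.552,.2695,.13),(.552,.2695,.082)])"
```

```text
time: 1.18
position: [0.4527, -0.1956, 0.231]
ee_rot: [-0.001, 0.978, 0.209, 0.001]
wrist_force: [-0.0, 0.4, 0.1]
grip_width: 0.991
gripper_force: 0.0
time: 2.52
position: [0.5524, 0.2699, 0.2093]
ee_rot: [0.0, 0.978, 0.208, -0.001]
wrist_force: [-0.4, -0.4, -0.5]
grip_width: 0.989
gripper_force: 0.0
t 2.52 p [0.5524 0.2699 0.2093] tilt/z [-1.2e-03 -9.0e-04 -1.0e+00] F [-0.4 -0.4 -0.5] grip 0.989 0.0
-> (0.552, 0.2695, 0.13) [-0.04  0.02  7.93] rows 3 [-0.014  0.007  2.642]
-> (0.552, 0.2695, 0.082) [ 0.01 -0.    4.8 ] rows 2 [ 4.0e-03 -1.0e-03  2.4e+00]
```

```bash
python3 -m crank '{"grip":[8.5,8.5,8.5,8.5,8.5,8.5,2,2,2,2,2,2,2,2,2,2],"delta_pos":[[0,0,2.6],[0,0,2.6],[0,0,2.6],[0,0,2.6],[0,0,2.5],[0,0,0],[0,0,0],[0,0,0],[0,0,0],[0,0,0],[0,0,0],[0,0,0],[0,0,0],[0,0,0],[0,0,0],[0,0,0]],"dr":[[0,0,0],[0,0,0],[0,0,0],[0,0,0],[0,0,0],[0,0,0],[0,0,0],[0,0,0],[0,0,0],[0,0,0],[0,0,0],[0,0,0],[0,0,0],[0,0,0],[0,0,0],[0,0,0]]}' 80
python3 -c "
from h import *
legs([(.552,.2695,.25),(.5585,-.128,.25)],3)"
```

```text
time: 3.85
position: [0.5537, 0.2694, 0.0833]
ee_rot: [-0.0, 0.978, 0.207, 0.002]
wrist_force: [-0.6, -0.5, 6.2]
grip_width: 0.31
gripper_force: 78.4
t 3.85 p [0.5537 0.2694 0.0833] tilt/z [ 0.0034  0.0012 -1.    ] F [-0.6 -0.5  6.2] grip 0.31 78.4
-> (0.552, 0.2695, 0.25) [ -0.09  -0.07 -16.67] rows 6 [-0.015 -0.012 -2.778]
-> (0.5585, -0.128, 0.25) [-15.47  36.62  -0.04] rows 14 [-1.105  2.616 -0.003]
```

```bash
python3 -m crank '{"grip":[2,2,2,2,2,2,2,2],"delta_pos":[[0,0,-1.5],[0,0,-2.5],[0,0,-2.8],[0,0,-2.8],[0,0,-2.8],[0,0,-2.5],[0,0,-1.8],[0,0,0]],"dr":[[0,0,0],[0,0,0],[0,0,0],[0,0,0],[0,0,0],[0,0,0],[0,0,0],[0,0,0]]}'
python3 -m crank '{"grip":[2,2,2,2,2,2,2,2,2,2,2,2,2,2,2,2,2],"delta_pos":[[-0.5,1.3,0],[-1.1,2.62,0],[-1.1,2.62,0],[-1.1,2.62,0],[-1.1,2.62,0],[-1.1,2.62,0],[-1.1,2.62,0],[-1.1,2.62,0],[-1.1,2.62,0],[-1.1,2.62,0],[-1.1,2.62,0],[-1.1,2.62,0],[-1.1,2.62,0],[-1.1,2.62,0],[-0.6,1.3,0],[0,0,0],[0,0,0]],"dr":[[0,0,0],[0,0,0],[0,0,0],[0,0,0],[0,0,0],[0,0,0],[0,0,0],[0,0,0],[0,0,0],[0,0,0],[0,0,0],[0,0,0],[0,0,0],[0,0,0],[0,0,0],[0,0,0],[0,0,0]]}'
python3 - <<'E'
from h import *
from plant import r
legs([(.5585,-.128,.12),(.5585,-.128,.0833)],3)
d=r.get_image("side"); cv2.imwrite("pics/s1.png",cv2.resize(d["image"][130:330,200:450,::-1],None,fx=2,fy=2))
E
```

```text
time: 4.52
position: [0.5545, 0.2699, 0.2531]
ee_rot: [-0.001, 0.978, 0.207, 0.004]
wrist_force: [2.1, 0.0, -2.6]
grip_width: 0.309
gripper_force: 78.8
time: 5.93
position: [0.5583, -0.1291, 0.2465]
ee_rot: [-0.001, 0.979, 0.205, -0.001]
wrist_force: [-0.2, -0.1, -3.6]
grip_width: 0.311
gripper_force: 79.2
t 5.93 p [ 0.5583 -0.1291  0.2465] tilt/z [-0.0033  0.0018 -1.    ] F [-0.2 -0.1 -3.6] grip 0.311 79.2
-> (0.5585, -0.128, 0.12) [ 0.09 -0.05 12.65] rows 5 [ 0.019 -0.011  2.53 ]
-> (0.5585, -0.128, 0.0833) [0.01 0.01 3.67] rows 2 [0.004 0.005 1.835]
```

View pics/s1.png

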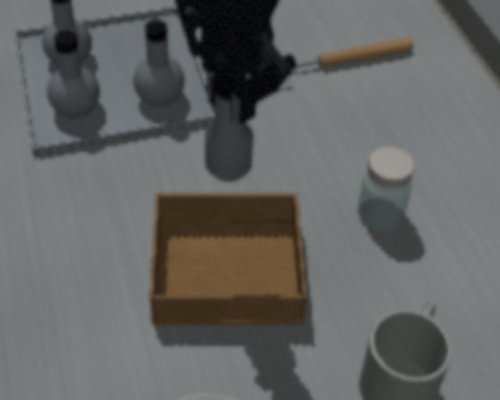

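The crop shows the slim flask held upright at (228,150) above the carton at (230,260). The other three flasks are still standing in the tray at the upper left.

```bash
python3 -m crank '{"grip":[2,2,2,2,2,2,2,2,2,2,2],"delta_pos":[[0,0,2.0],[0,0,2.6],[0,0,2.6],[0,0,2.6],[0,0,2.2],[0,0,1.7],[0,0,1.2],[0,0,0.6],[0,0,0.3],[0,0,0],[0,0,0]],"dr":[[0,0,0],[0,0,0],[0,0,0],[0,0,0],[0,0,0],[0,0,0],[0,0,0],[0,0,0],[0,0,0],[0,0,0],[0,0,0]]}'
```

```text
time: 6.9
position: [0.5602, -0.1283, 0.0909]
ee_rot: [0.0, 0.978, 0.207, 0.001]
wrist_force: [0.4, 0.3, -2.8]
grip_width: 0.309
gripper_force: 79.5
```

```bash
python3 -m crank '{"grip":[2,2,2,2,2,2],"delta_pos":[[0,0,0.25],[0,0,0.2],[0,0,0.15],[0,0,0.1],[0,0,0],[0,0,0]],"dr":[[0,0,0],[0,0,0],[0,0,0],[0,0,0],[0,0,0],[0,0,0]]}'
```

```text
time: 7.4
position: [0.5597, -0.1288, 0.0834]
ee_rot: [0.0, 0.978, 0.206, 0.0]
wrist_force: [0.2, 0.6, -3.3]
grip_width: 0.308
gripper_force: 79.7
```

```bash
python3 -m crank '{"grip":[2,2,2,2],"delta_pos":[[0,0,0.1],[0,0,0.1],[0,0,0],[0,0,0]],"dr":[[0,0,0],[0,0,0],[0,0,0],[0,0,0]]}'
```

```text
time: 7.73
position: [0.5599, -0.1288, 0.0833]
ee_rot: [0.0, 0.978, 0.206, 0.001]
wrist_force: [-3.3, 0.5, 10.9]
grip_width: 0.309
gripper_force: 81.0
```

```bash
python3 -m crank '{"grip":[2.6,3.2,4,5,6,7,8.5,8.5,8.5,8.5,8.5,8.5,8.5,8.5,8.5],"delta_pos":[[0,0,-0.1],[0,0,0],[0,0,0],[0,0,0],[0,0,0],[0,0,0],[0,0,0],[0,0,0],[0,0,-1],[0,0,-2],[0,0,-2],[0,0,-2.5],[0,0,-2.5],[0,0,-2],[0,0,0]],"dr":[[0,0,0],[0,0,0],[0,0,0],[0,0,0],[0,0,0],[0,0,0],[0,0,0],[0,0,0],[0,0,0],[0,0,0],[0,0,0],[0,0,0],[0,0,0],[0,0,0],[0,0,0]]}'
python3 - <<'E'
from h import *
legs([(.547,.1613,.20),(.547,.1613,.081)],3.2)
E
```

```text
time: 8.98
position: [0.5627, -0.1296, 0.2079]
ee_rot: [0.002, 0.978, 0.206, 0.004]
wrist_force: [0.8, -0.5, 0.3]
grip_width: 0.998
gripper_force: 0.0
t 8.98 p [ 0.5627 -0.1296  0.2079] tilt/z [ 0.0094 -0.0029 -1.    ] F [ 0.8 -0.5  0.3] grip 0.998 0.0
-> (0.547, 0.1613, 0.2) [ 10.31 -27.25   0.7 ] rows 10 [ 1.031 -2.725  0.07 ]
-> (0.547, 0.1613, 0.081) [-0.09 -0.08 11.9 ] rows 4 [-0.022 -0.019  2.975]
```

```bash
python3 -m crank '{"grip":[8.5,8.5,8.5,8.5,8.5,8.5,8.5,8.5,8.5,8.5,8.5,8.5,8.5,8.5],"delta_pos":[[0.5,-1.3,0.1],[1,-2.72,0.1],[1,-2.72,0.1],[1.05,-2.72,0.1],[1.05,-2.72,0.1],[1.05,-2.72,0.1],[1.05,-2.72,0.1],[1.05,-2.72,0.1],[1.05,-2.72,0],[1.05,-2.72,0],[0.5,-1.47,0],[0,0,0],[0,0,0],[0,0,0]],"dr":[[0,0,0],[0,0,0],[0,0,0],[0,0,0],[0,0,0],[0,0,0],[0,0,0],[0,0,0],[0,0,0],[0,0,0],[0,0,0],[0,0,0],[0,0,0],[0,0,0]]}'
python3 - <<'E'
from h import *
from plant import r
legs([(.547,.1613,.081)],3.2)
d=r.get_image("side"); cv2.imwrite("pics/s2.png",cv2.resize(d["image"][80:330,180:450,::-1],None,fx=2,fy=2))
W=cloud(d); m=((W[...,2]>.112)&(W[...,2]<.135)&(abs(W[...,0]-.56)<.06)&(abs(W[...,1]+.13)<.06)); print(m.sum(),np.nanmean(W[m],0))
E
```

```text
time: 10.15
position: [0.5432, 0.1622, 0.1934]
ee_rot: [0.0, 0.978, 0.207, -0.001]
wrist_force: [0.1, 0.5, 0.0]
grip_width: 0.995
gripper_force: 0.0
t 10.15 p [0.5432 0.1622 0.1934] tilt/z [-2.1e-03 -9.0e-04 -1.0e+00] F [0.1 0.5 0. ] grip 0.995 0.0
-> (0.547, 0.1613, 0.081) [ 0.33  0.23 11.24] rows 4 [0.084 0.058 2.81 ]
162 [ 0.55935412 -0.13108369  0.12238239]
```

View pics/s2.png

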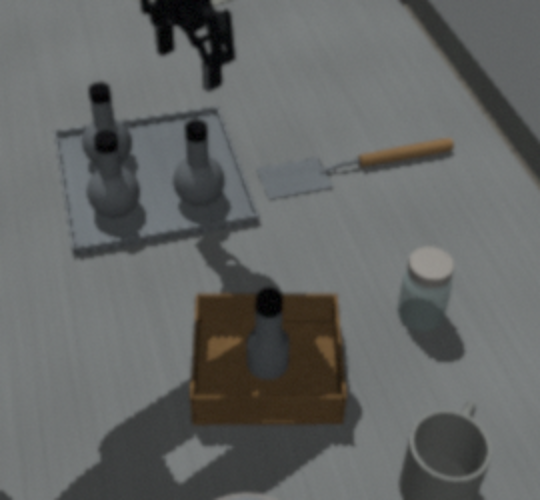

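The slim flask stands upright in the carton at (268,340). The three round flasks are in the tray, and the gripper is above the one at (197,170). Next I'll correct the position and grasp that one.

```bash
python3 -m crank '{"grip":[8.5,8.5,8.5,8.5,8.5,8.5,8.5,2,2,2,2,2,2,2,2,2,2],"delta_pos":[[0.3,0.2,0.5],[0,0,2.4],[0,0,2.5],[0,0,2.5],[0,0,2.0],[0,0,1.1],[0,0,0],[0,0,0],[0,0,0],[0,0,0],[0,0,0],[0,0,0],[0,0,0],[0,0,0],[0,0,0],[0,0,0],[0,0,0]],"dr":[[0,0,0],[0,0,0],[0,0,0],[0,0,0],[0,0,0],[0,0,0],[0,0,0],[0,0,0],[0,0,0],[0,0,0],[0,0,0],[0,0,0],[0,0,0],[0,0,0],[0,0,0],[0,0,0],[0,0,0]]}' 110
python3 -c "
from h import *
legs([(.547,.1613,.30),(.55,-.2,.30),(.4745,-.357,.28)],3)"
```

```text
time: 11.62
position: [0.5489, 0.1619, 0.0858]
ee_rot: [0.0, 0.978, 0.207, 0.001]
wrist_force: [0.2, -1.3, 5.7]
grip_width: 0.301
gripper_force: 107.6
t 11.62 p [0.5489 0.1619 0.0858] tilt/z [ 3.e-03  3.e-04 -1.e+00] F [ 0.2 -1.3  5.7] grip 0.301 107.6
-> (0.547, 0.1613, 0.3) [-1.400e-01 -1.000e-02 -2.142e+01] rows 8 [-1.800e-02 -1.000e-03 -2.678e+00]
-> (0.55, -0.2, 0.3) [-1.433e+01  3.317e+01 -1.000e-02] rows 13 [-1.102e+00  2.551e+00 -1.000e-03]
-> (0.4745, -0.357, 0.28) [-13.26  11.31   1.97] rows 6 [-2.21   1.884  0.329]
```

```bash
python3 -m crank '{"grip":[2,2,2,2,2,2,2,2,2,2],"delta_pos":[[0,0,-1],[0,0,-2.4],[0,0,-3],[0,0,-3],[0,0,-3],[0,0,-3],[0,0,-3],[0,0,-2],[0,0,-1],[0,0,0]],"dr":[[0,0,0],[0,0,0],[0,0,0],[0,0,0],[0,0,0],[0,0,0],[0,0,0],[0,0,0],[0,0,0],[0,0,0]]}'
python3 -m crank '{"grip":[2,2,2,2,2,2,2,2,2,2,2,2,2,2],"delta_pos":[[-0.55,1.3,0],[-1.1,2.55,0],[-1.1,2.55,0],[-1.1,2.55,0],[-1.1,2.55,0],[-1.1,2.55,0],[-1.1,2.55,0],[-1.1,2.55,0],[-1.1,2.55,0],[-1.1,2.55,0],[-1.1,2.55,0],[-1.1,2.55,0],[-1.1,2.55,0],[-0.55,1.3,0]],"dr":[[0,0,0],[0,0,0],[0,0,0],[0,0,0],[0,0,0],[0,0,0],[0,0,0],[0,0,0],[0,0,0],[0,0,0],[0,0,0],[0,0,0],[0,0,0],[0,0,0]]}'
python3 -m crank '{"grip":[2,2,2,2,2,2,2,2,2],"delta_pos":[[-1.4,1.2,0],[-2.2,1.88,0],[-2.2,1.88,0.4],[-2.2,1.88,0.5],[-2.2,1.88,0.5],[-1.8,1.5,0.5],[-1.2,1.1,0],[0,0,0],[0,0,0]],"dr":[[0,0,0],[0,0,0],[0,0,0],[0,0,0],[0,0,0],[0,0,0],[0,0,0],[0,0,0],[0,0,0]]}'
python3 - <<'E'
from h import *
from plant import r
legs([(.4745,-.357,.17),(.4745,-.357,.155)],3)
d=r.get_image("side"); cv2.imwrite("pics/s3.png",cv2.resize(d["image"][200:400,180:430,::-1],None,fx=2,fy=2))
W=cloud(d); print("belly pts near",np.nanmean(W[(W[...,2]>.195)&(W[...,2]<.25)&(abs(W[...,0]-.4745)<.05)&(abs(W[...,1]+.357)<.05)],0))
E
```

```text
time: 12.45
position: [0.5488, 0.1621, 0.3012]
ee_rot: [-0.0, 0.978, 0.206, 0.003]
wrist_force: [0.3, 0.0, -1.2]
grip_width: 0.303
gripper_force: 108.1
time: 13.62
position: [0.5492, -0.2031, 0.2954]
ee_rot: [-0.001, 0.979, 0.205, -0.002]
wrist_force: [0.2, -0.3, -1.6]
grip_width: 0.303
gripper_force: 108.3
time: 14.37
position: [0.4748, -0.3565, 0.2774]
ee_rot: [-0.002, 0.979, 0.205, -0.001]
wrist_force: [-0.0, -0.4, -1.4]
grip_width: 0.299
gripper_force: 108.4
t 14.37 p [ 0.4748 -0.3565  0.2774] tilt/z [-0.0025  0.0031 -1.    ] F [-0.  -0.4 -1.4] grip 0.299 108.4
-> (0.4745, -0.357, 0.17) [-0.04  0.08 10.74] rows 4 [-0.01   0.019  2.686]
-> (0.4745, -0.357, 0.155) [0.   0.01 1.5 ] rows 1 [0.002 0.006 1.5  ]
belly pts near [ 0.46896236 -0.37488715  0.23839752]
```

View pics/s3.png

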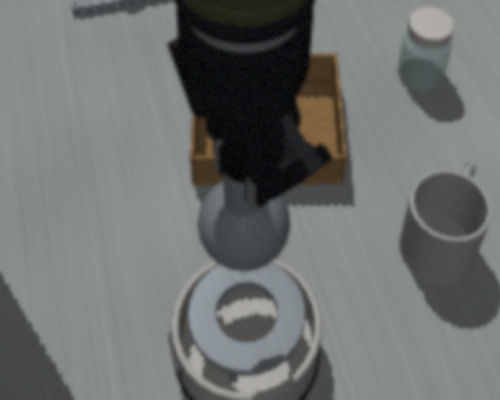

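The crop shows the round flask held upright at (243,225) above the ring at (247,315). I'll lower it now.

```bash
python3 -m crank '{"grip":[2,2,2,2,2,2,2,2,2],"delta_pos":[[0,0,1.5],[0,0,2.3],[0,0,2.3],[0,0,2.0],[0,0,1.5],[0,0,0.8],[0,0,0.4],[0,0,0],[0,0,0]],"dr":[[0,0,0],[0,0,0],[0,0,0],[0,0,0],[0,0,0],[0,0,0],[0,0,0],[0,0,0],[0,0,0]]}'
python3 - <<'E'
from h import *
from plant import r
from scipy.optimize import least_squares
legs([(.4745,-.357,.155)],3)
for n in("side","top"):
    W=cloud(r.get_image(n)); c=np.array([.4745,-.357,.117]); m=np.linalg.norm(W-c,axis=-1)<.042
    P=W[m&(W[...,2]>.1)&(W[...,2]<.14)]
    if len(P)>30:
        s=least_squares(lambda q:np.linalg.norm(P-q,axis=1)-.034,c,loss="soft_l1",f_scale=.002); print(n,len(P),s.x.round(4),np.abs(s.fun).mean())
    Q=W[(W[...,2]>.075)&(W[...,2]<.085)&(np.linalg.norm(W[...,:2]-c[:2],axis=-1)<.055)]
    print("ring",cv2.minEnclosingCircle(Q[:,:2].astype(np.float32)))
E
```

```text
time: 15.17
position: [0.4768, -0.3565, 0.172]
ee_rot: [0.0, 0.978, 0.207, 0.0]
wrist_force: [0.3, -0.0, -2.0]
grip_width: 0.302
gripper_force: 108.5
t 15.17 p [ 0.4768 -0.3565  0.172 ] tilt/z [ 9.e-04 -6.e-04 -1.e+00] F [ 0.3 -0.  -2. ] grip 0.302 108.5
-> (0.4745, -0.357, 0.155) [-0.23 -0.05  1.7 ] rows 1 [-0.228 -0.046  1.698]
side 523 [ 0.4767 -0.3558  0.1197] 0.000502173234528613
ring ((0.4754977822303772, -0.3578539490699768), 0.0500183030962944)
top 127 [ 0.4751 -0.3565  0.1187] 0.000862555228937865
ring ((0.4738456904888153, -0.3561769127845764), 0.05034136772155762)
```

```bash
python3 -m crank '{"grip":[2,2,2,2,2,2],"delta_pos":[[-0.14,0,0.4],[0,0,0.5],[0,0,0.5],[0,0,0.3],[0,0,0],[0,0,0]],"dr":[[0,0,0],[0,0,0],[0,0,0],[0,0,0],[0,0,0],[0,0,0]]}' 120
python3 -m crank '{"grip":[2,2,2,2,2,2,2],"delta_pos":[[0,0,0.3],[0,0,0.3],[0,0,0.2],[0,0,0.2],[0,0,0.2],[0,0,0],[0,0,0]],"dr":[[0,0,0],[0,0,0],[0,0,0],[0,0,0],[0,0,0],[0,0,0],[0,0,0]]}'
```

```text
time: 15.77
position: [0.475, -0.3572, 0.1541]
ee_rot: [-0.0, 0.978, 0.206, 0.0]
wrist_force: [1.2, -0.7, -1.5]
grip_width: 0.302
gripper_force: 117.8
time: 16.35
position: [0.4756, -0.3574, 0.1433]
ee_rot: [0.001, 0.978, 0.206, 0.001]
wrist_force: [0.4, 1.5, 6.4]
grip_width: 0.302
gripper_force: 117.9
```

```bash
python3 -m crank '{"grip":[2,2,2,2,2,2],"delta_pos":[[0,0,0.3],[0,0,0.3],[0,0,0.2],[0,0,0.1],[0,0,0],[0,0,0]],"dr":[[0,0,0],[0,0,0],[0,0,0],[0,0,0],[0,0,0],[0,0,0]]}'
python3 -m crank '{"grip":[2,2,2],"delta_pos":[[0,0,0.1],[0,0,0],[0,0,0]],"dr":[[0,0,0],[0,0,0],[0,0,0]]}'
```

```text
time: 16.85
position: [0.4757, -0.3575, 0.1349]
ee_rot: [0.001, 0.978, 0.206, 0.001]
wrist_force: [-0.1, 1.4, 9.2]
grip_width: 0.298
gripper_force: 118.2
time: 17.1
position: [0.4757, -0.3575, 0.1341]
ee_rot: [0.001, 0.978, 0.206, 0.001]
wrist_force: [-0.1, 2.4, 11.4]
grip_width: 0.305
gripper_force: 118.4
```

```bash
python3 -m crank '{"grip":[2,2,2],"delta_pos":[[0,0,0.1],[0,0,0],[0,0,0]],"dr":[[0,0,0],[0,0,0],[0,0,0]]}'
python3 -m crank '{"grip":[2,2,2],"delta_pos":[[0,0,0.1],[0,0,0],[0,0,0]],"dr":[[0,0,0],[0,0,0],[0,0,0]]}'
```

```text
time: 17.35
position: [0.4757, -0.3575, 0.1331]
ee_rot: [0.001, 0.978, 0.206, 0.001]
wrist_force: [0.8, 1.9, 10.2]
grip_width: 0.304
gripper_force: 118.4
time: 17.6
position: [0.4758, -0.3575, 0.1326]
ee_rot: [0.001, 0.978, 0.206, 0.001]
wrist_force: [-0.4, 2.0, 12.3]
grip_width: 0.304
gripper_force: 119.2
```

```bash
python3 -m crank '{"grip":[2,2,2,2],"delta_pos":[[0,0,0.1],[0,0,0],[0,0,0],[0,0,0]],"dr":[[0,0,0],[0,0,0],[0,0,0],[0,0,0]]}'
python3 - <<'E'
from h import *
from plant import r
legs([])
d=r.get_image("side"); cv2.imwrite("pics/s4.png",cv2.resize(d["image"][160:400,180:430,::-1],None,fx=2.4,fy=2.4))
W=cloud(d); rr=np.hypot(W[...,0]-.4755,W[...,1]+.3575); z=W[...,2]
print("ring z",np.median(z[(rr<.047)&(rr>.040)&(z<.09)&(z>.045)]),"rim z",np.median(z[(rr<.0645)&(rr>.0615)&(z<.09)&(z>.045)]))
E
```

```text
time: 17.93
position: [0.4759, -0.3575, 0.1325]
ee_rot: [0.001, 0.978, 0.206, 0.001]
wrist_force: [-1.2, 3.8, 17.7]
grip_width: 0.302
gripper_force: 119.6
t 17.93 p [ 0.4759 -0.3575  0.1325] tilt/z [ 0.0034 -0.002  -1.    ] F [-1.2  3.8 17.7] grip 0.302 119.6
ring z 0.06002504194261724 rim z 0.059451527707812264
```

View pics/s4.png

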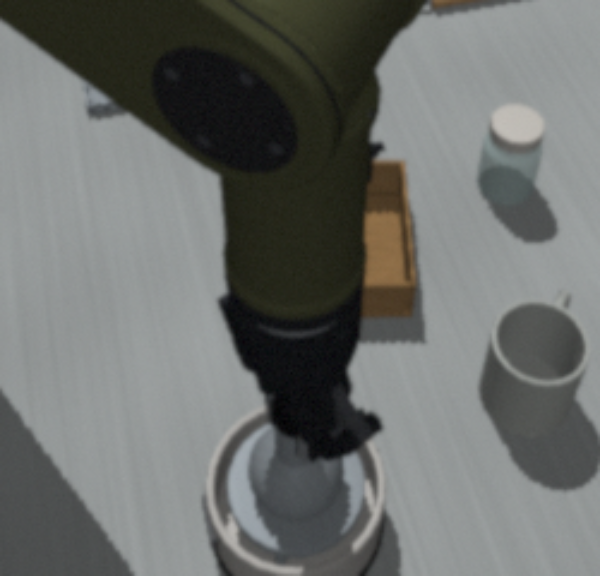

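The ring is level with the rim at (295,490): it measures 60.0 mm, and the force rose at the stop without further travel. I'll check the slim flask numerically, then hand in.

Run:
```python
from h import *
from plant import r
W=cloud(r.get_image("top"))
ok=True
for x,y in((.5593,-.1305),(.552,.2695),(.443,.269),(.437,.1685),(.547,.161)):
    m=(np.hypot(W[...,0]-x,W[...,1]-y)<.03)&(W[...,2]>.112)&(W[...,2]<.135); print((x,y),m.sum(),np.nanmean(W[m],0) if m.any() else "")
    if y<0: ok=m.sum()>40
legs([])
if ok: print(r.close_job())
```

```text
(0.5593, -0.1305) 93 [ 0.55818103 -0.12672825  0.12279528]
(0.552, 0.2695) 0 
(0.443, 0.269) 101 [0.44259753 0.26898319 0.12327073]
(0.437, 0.1685) 100 [0.43575419 0.16860045 0.1234074 ]
(0.547, 0.161) 0 
t 18.03 p [ 0.4759 -0.3575  0.1325] tilt/z [ 0.0033 -0.002  -1.    ] F [-0.   3.8 18.2] grip 0.299 119.6
the job is handed in; nothing more can be done
None
```

The job is handed in at about 18 s: the slim flask stands released in the carton, a round flask is held pressed in the ring with the ring level with the housing rim, and the other two round flasks are still standing in the tray.

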